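Tidy the TV stand into the top oak tray

TASK

Put the scattered things back in the top oak tray, each in its own place: the grey TV remote flat along the felt strip, the black earbud case lid-up on the middle of the charging pad, the glass paperweight on the middle of the pile of receipts, and the incense dish with the brass holder on the middle of the terracotta coaster. Set the glass and the dish down gently, do not drop them. The pale air-con remote with the display and the blue-rimmed sauce dish do not belong there: leave them where they lie.

Things in the scene. Friction and masses are not known exactly. Their poses are not given: they have to be found in the camera images.
- tv_remote: TV remote: mid-grey bar 150 long (x) x 40 wide (y) x 17 mm high, rounded edges; on top a round dark navigation ring, a small red power button and dark keys, no display. About 110 g. x points to its red-button end. Loose, lies flat on the stand (z = 0) at the start; origin at the centre of its underside, z up. 
- earbud_case: Earbud case with flip-top lid (shut, does not open): black silicone, rounded box 60 long (x, along the hinge) x 46 (y) x 26 mm high, a grey seam all round below the lid, a small grey disc on the lid. About 60 g. Loose, lies flat on the stand (z = 0) at the start; origin at the centre of its underside, z up. 
- paperweight: Glass paperweight: solid clear round dome 60 mm across and 36.5 mm high with a blue and orange core; its sides are upright from 4 to 22 mm above its base. About 190 g, breakable. Loose, lies flat on the stand (z = 0) at the start; origin at the centre of its underside, z up. 
- incense_dish: Incense dish: small white ceramic dish, 62 mm across and 21 mm high, upright outer wall from 7 mm above its base up, rim 4 mm thick, inner floor 6 mm above the base; a brass incense holder (disc and stub, seen only) in the middle. About 90 g, breakable. Loose, lies flat on the stand (z = 0) at the start; origin at the centre of its underside, z up. 
- felt_strip: Dark grey felt strip, 176 long (x) x 60 wide (y) x 3 mm thick. Fixed in the top one of three stacked pale oak trays (fixed): tray floor 98 mm above the stand, walls 8 mm thick, rim at 120 mm, inside 290 (x) x 206 mm (y). It runs along the tray, its centre 52 mm to +y of the tray's centre, 51 mm inside the +y wall. Origin: centre of its underside, z up.
- charging_pad: Wireless charging pad: white round puck 76 mm across, 8 mm high, grey ring on top. Fixed in the same tray; one of three in a row along its length, 96 mm apart in varying order, 90 mm to the -y side of the felt's centre line, 65 mm inside the -y wall, the outer ones 49 mm from the end walls. Origin: centre of its underside, x along the tray, z up.
- receipts: Pile of receipts: off-white paper, about 80 x 84 mm, 8 mm high. Fixed in the same tray; one of three in a row along its length, 96 mm apart in varying order, 90 mm to the -y side of the felt's centre line, 65 mm inside the -y wall, the outer ones 49 mm from the end walls. Origin: centre of its underside, x along the tray, z up.
- coaster: Terracotta coaster: red-brown round disc 86 mm across, 8 mm high. Fixed in the same tray; one of three in a row along its length, 96 mm apart in varying order, 90 mm to the -y side of the felt's centre line, 65 mm inside the -y wall, the outer ones 49 mm from the end walls. Origin: centre of its underside, x along the tray, z up.
- aircon_remote: Air-conditioner remote, a look-alike to be left alone: pale grey bar 150 (x) x 42 (y) x 17 mm high with a greenish display window framed in black and white keys. Loose, lies flat on the stand (z = 0) at the start; origin at the centre of its underside, z up. 
- sauce_dish: Sauce dish, a look-alike to be left alone: same white ceramic shape as the incense dish, 62 mm across, 21 mm high, but with a blue band round the rim, a thin blue ring inside and no brass. Loose, lies flat on the stand (z = 0) at the start; origin at the centre of its underside, z up. 
Things that resemble listed ones, but are neither listed nor needed, are in the scene too. Leave any brown look-alike of the earbud_case alone. What is shaped like the incense_dish but brown is not meant.

How it is judged:
By the outcome, as a careful person would: the job done as asked, in the order asked, and still so for the second after the job is handed in, with the robot touching nothing.
It also fails if it takes over 99 s, if anything falls off the work surface, if the arm or the gripper's body presses on something with over 40 N, if the wrist force passes 120 N, or if a joint passes its speed limit or range.

ROBOT

A 7-joint arm with a two-finger parallel gripper is mounted at the origin on the work surface. World frame = base frame: x ahead of the robot, y to its left, z up, the work surface at z = 0. Lengths are in m, angles in rad, forces in N, time in s.
With the tool pointing down it reaches from about 0.375 to 0.925 m from the base axis. Payload 3.1 kg.
Tool frame: the origin (TCP) lies between the finger pads; the fingertips stand tips_ahead ahead of it and the grasp point (between the pads) is the TCP (tips_ahead is the distance from the TCP to the fingertips, in m); z points along the fingers, y is the line along which they close (so a half turn about z gives the same grasp; the last joint's range is limited). The gripper opens to 85 mm and grips with 20 to 120 N. Pads are 22 mm wide; open, the fingers measure 114 mm over their backs; the gripper's body (76 mm by 85 mm) begins 54 mm behind the grasp point. The pads swing forward as they close: fully open they stand 13 mm farther back than shut.
Start: joints at [-1.206, 0.383, 0.044, 1.598, -0.018, 1.161, -0.05], TCP at [0.29, 0.582, 0.25] pointing down, gripper open.
Joint ranges: [-2.61, 2.61], [-0.41, 2.15], [-1.48, 1.57], [0, 2.5], [-1.57, 4.71], [0.05, 1.97], [-2.85, 2.85]. Speed limits (rad/s): [2.79, 2.79, 3.14, 3.14, 3.14, 3.14, 3.14].

INTERFACE

Orientations are given as a unit quaternion [w, x, y, z].
In Python, from cell import * gives the robot as it stands.
- The arm moves only by the shell command python3 -m jog 'ROWS'. ROWS is JSON, a list that holds one entry, the list of rows, each a list of 5 numbers: the shift along the tool's x, y, z in units of 30 mm (1.0 is 30 mm), then the turn about the tool's z in units of 6 degrees (1.0 is 6 degrees), then the closure, from 0 (fully open) to 1 (shut). A call has 1 to 12 rows; each row is the pose to reach, as a shift and turn from the pose commanded when the call began, along the tool's axes at that moment; what a row does not reach only later rows make up. A row lasts 1/8 s, in which the tool goes at most 62.5 mm and 10.7 degrees, less where a joint would pass 70% of its speed; a pose out of reach is approached as far as the arm can. A call with a gripper value outside its range is refused whole. The fingers move at their own pace and stop on an object; the grip force is fixed at half the most. Time passes only in rows, so rows that repeat a pose let the fingers close. It gives the time, the measured TCP pose, the force, the opening and the grip force at its end, in the units of the state.
- read_state(): the state, without advancing time (a new reading comes with each control period).
- grab_frame(name): name is "side" or "top" or "wrist"; returns the picture (400x640x3 uint8, red, green, blue); there is no depth.
- camera_model(name): a dict with "fx", "fy", "cx", "cy" (pixels), "view" (4x4, takes a point from world to camera coordinates); the wrist camera has in their place "T_tool_cam" (4x4, takes a point from camera to tool coordinates, whose origin is the TCP and whose axes are the flange's). Camera axes: x right, y up, looking along -z (the intrinsics and any distortion apply to the point x, -y, -z); pixel columns grow to the right and rows downward; lengths in m; the calibration is good to about 2 mm. A picture is of the moment at which its call begins: read the wrist's pose just before it. camera_model takes no time and is no camera call.
- close_job(): hands the job in; it is judged then, once.
Trained networks look in the newest picture that a camera, given by its name, has taken for a name from the list of things; names that differ only in an ending like _2 or _b are one class to them, and where a whole thing is asked for, a point or a joint stands for the part that bears it (a point fixed in the world has none). Each returns a list of dicts, best first, with "conf" (0 to 1); they miss things now and then, are a little off and sometimes report something else, mostly with a low value. They report only what shows in the picture. A call takes as long as a camera call. They do not tell look-alikes from the thing itself.
- look_for(camera, name): "at" ([x, y, z] in m, in the coordinates of the camera as it stood for that picture, good to about 4 mm: the middle of the surface that is visible of it).
- tip_of(camera, name): "at" ([x, y, z] in m, in the coordinates of the camera as it stood for that picture, good to about 4 mm: a listed point, or the origin of a listed thing).
The state is a dict: "time": time; "qpos": joint angles; "qd": joint speeds; "joint_efforts": joint torques, N m; "tool_pos": TCP position; "orientation": TCP orientation; "ft_force": force on the tool from outside, world axes, zero at the start; "moment": the same for the moment, N m; "grip_width": opening from 0.0 (shut) to 1.0 (fully open); "gripper_force": force on a finger pad.
Only numpy, scipy, OpenCV 4.12 (cv2) and the standard library are available. Lean on these libraries where they do the work, as an engineer would, in place of code of your own. Each camera call takes 0.05 s, during which the arm holds its last target. There are 200 camera calls.

## Working session

There is one attempt and no reset: what is moved stays moved. The work goes in short steps, Python scripts to look and compute and a shell command to move; the robot and the scene stay as the last step left them, time stands still between calls to the robot, and variables do not carry over. Pictures are saved under pics/ and viewed, at most 19 in all, crops included, and the job is handed in when it is done.

```bash
ls; mkdir -p pics; python3 - <<'E'
from cell import *
import cv2,numpy as np
for n in("top","side"):
    f=grab_frame(n); cv2.imwrite(f"pics/{n}0.png",f[:,:,::-1])
s=read_state(); print(s)
V=[("top",np.array(camera_model("top")["view"])),("side",np.array(camera_model("side")["view"]))]
print(camera_model("wrist"), camera_model("top"))
for n in["tv_remote","earbud_case","paperweight","incense_dish","felt_strip","charging_pad","receipts","coaster","aircon_remote","sauce_dish"]:
    for c,v in V:
        for d in tip_of(c,n)[:4]:
            p=np.linalg.inv(v)@np.r_[d["at"],1]; print(n,c,p[:3].round(4),round(d["conf"],2))
E
```

```text
pics
{'time': 0.1, 'qpos': array([-1.20578427,  0.38375544,  0.04386854,  1.59943231, -0.01786899,
        1.16121165, -0.04989398]), 'qd': array([ 0.00015483, -0.00211673,  0.001589  , -0.00452681, -0.00228661,
        0.00016594,  0.00034322]), 'joint_efforts': array([ 2.74186765e-03, -4.34729612e+01,  1.02921221e+00, -2.50455326e+01,
        1.08999884e-02,  5.42401947e-03,  1.66264579e-05]), 'tool_pos': array([0.28986227, 0.58087528, 0.2490047 ]), 'orientation': array([-1.94966112e-04,  2.29312843e-01,  9.73352024e-01, -1.19126576e-03]), 'ft_force': array([0.87351833, 0.90816411, 0.88561885]), 'moment': array([0.00166175, 0.02709377, 0.02139731]), 'gripper_force': 0.0, 'grip_width': 1.00086235419799}
{'fx': 337.99359135417296, 'fy': 337.99359135417296, 'cx': 321.6874580121619, 'cy': 201.01538087087872, 'T_tool_cam': array([[-4.48409357e-04,  9.52915665e-01,  3.03235113e-01,
         7.83053994e-02],
       [ 9.99999891e-01,  4.67392696e-04,  9.97076750e-06,
         2.97536936e-04],
       [-1.32228576e-04,  3.03235085e-01, -9.52915771e-01,
        -1.24146034e-01],
       [ 0.00
[... 1120 characters left out ...]
[0.4963 0.3057 0.0955] 0.25
felt_strip top [0.4996 0.3002 0.0957] 0.96
felt_strip top [0.6077 0.222  0.0981] 0.6
felt_strip side [0.4975 0.3065 0.0945] 0.76
charging_pad top [0.606  0.2213 0.101 ] 0.75
charging_pad top [0.411  0.2031 0.0963] 0.41
charging_pad side [0.6043 0.2257 0.0992] 0.91
receipts top [0.512  0.2126 0.0996] 0.61
receipts top [ 0.4435 -0.1341 -0.    ] 0.49
receipts side [0.5098 0.2179 0.1028] 0.58
coaster top [0.41   0.2031 0.0955] 0.61
coaster side [0.4151 0.2087 0.0977] 0.93
aircon_remote top [ 0.4813 -0.3747 -0.    ] 0.92
aircon_remote side [ 0.4742 -0.3718  0.0023] 0.89
sauce_dish top [ 0.4565 -0.2382  0.0013] 0.72
sauce_dish side [ 4.519e-01 -2.390e-01 -1.000e-04] 0.6
```

View pics/top0.png

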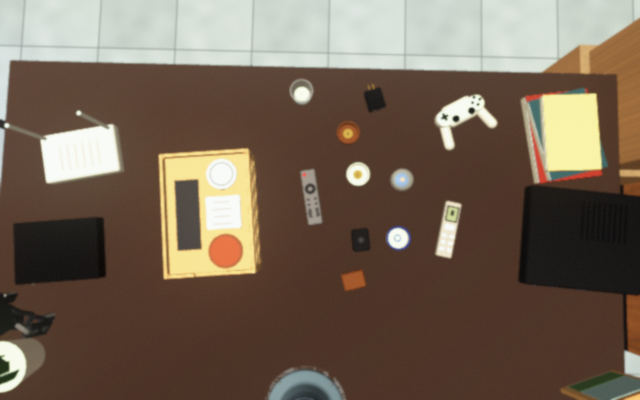

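View pics/side0.png

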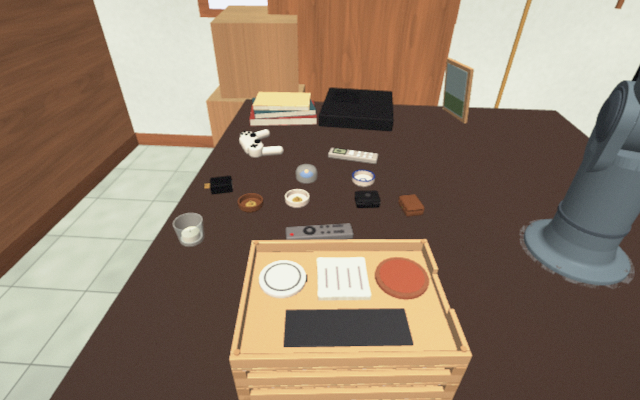

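The black case is at pixel (360,239) and the brown case at (353,280). The white dish with brass is at (358,174), the glass at (402,180) and the TV remote at (312,197), red end up (+x). From +x to -x, the tray row holds pad, receipts, coaster. Next I'll measure from pixels.

```bash
cat > h.py <<'E'
from cell import *
import cell, numpy as np, cv2
from scipy.spatial.transform import Rotation as R
def tool():
    s=read_state(); q=s["orientation"]; T=np.eye(4); T[:3,:3]=R.from_quat([q[1],q[2],q[3],q[0]]).as_matrix(); T[:3,3]=s["tool_pos"]; return T
def cam2w(n):
    return tool()@np.array(camera_model("wrist")["T_tool_cam"]) if n=="wrist" else np.linalg.inv(np.array(camera_model(n)["view"]))
def px2w(n,uv,z,C=None):
    m=camera_model(n); C=cam2w(n) if C is None else C
    uv=np.atleast_2d(uv).astype(float)
    d=np.c_[(uv[:,0]-m["cx"])/m["fx"],-(uv[:,1]-m["cy"])/m["fy"],-np.ones(len(uv))]@C[:3,:3].T
    return (C[:3,3]+d*((z-C[2,3])/d[:,2])[:,None])[:,:2]
def rect(n,mask,z,near=None,C=None):
    cs,_=cv2.findContours(mask.astype(np.uint8),cv2.RETR_EXTERNAL,cv2.CHAIN_APPROX_NONE)
    cs=[c[:,0] for c in cs if cv2.contourArea(c)>40]
    out=[]
    for c in cs:
        w=px2w(n,c,z,C); (cx,cy),(a,b),t=cv2.minAreaRect((w*1000).astype(np.float32))
        if a<b: a,b,t=b,a,t+90
        t=(t+90)%180-90
        if near is None or np.hypot(cx/1000-near[0],cy/1000-near[1])<.07: out.append([round(v,1) for v in(cx,cy,a,b,t)])
    return out
def rows(p,ydeg=None):
    """shift (units) to world p, turn to bring tool y to world angle ydeg (mod 180)"""
    T=tool(); d=T[:3,:3].T@(np.array(p)-T[:3,3])/.03
    t=0
    if ydeg is not None:
        a=np.degrees(np.arctan2(T[1,1],T[0,1])); t=-((ydeg-a+90)%180-90)/6
    return np.r_[d,t].round(3)
E
python3 - <<'E'
from h import *
print({k:getattr(cell,k) for k in dir(cell) if 'tip' in k.lower() and not callable(getattr(cell,k))})
f=grab_frame("top").astype(int); hsv=cv2.cvtColor(f.astype(np.uint8),cv2.COLOR_RGB2HSV); H,S,V=[hsv[...,i].astype(int) for i in range(3)]
print("px",f[197,312],f[212,315],f[239,357],f[300,300],f[215,187])
x=np.zeros((400,640),bool); 
def win(a,b,c,d): m=x.copy(); m[b:d,a:c]=1; return m
print("remote",rect("top",win(290,160,335,235)&(V>75)&(S<110),.012))
print("case",rect("top",win(342,222,380,258)&(V<45),.02))
print("felt",rect("top",win(165,170,205,260)&(V<110),.101))
print("coaster",rect("top",win(200,225,250,275)&((H<8)),.106))
print("pads",rect("top",win(200,155,245,228)&(S<60)&(V>140),.106))
print("tray",rect("top",win(150,140,265,290)&(V>150),.12))
print("dish",rect("top",win(340,157,375,190)&(V>110),.02))
print("pw",rect("top",win(385,163,420,198)&(V>90),.015))
E
```

```text
{'tips_ahead': 0.019}
px [164 155 143] [149 140 131] [44 40 38] [77 54 39] [83 76 70]
remote [[558.7, -2.6, 157.0, 48.0, 9.8]]
case [[446.0, -136.5, 56.7, 44.0, 8.1]]
felt [[499.9, 302.8, 169.4, 53.8, 5.0]]
coaster []
pads [[509.3, 213.8, 88.0, 82.7, -85.4], [602.6, 222.2, 75.8, 75.0, 2.1]]
tray [[505.3, 245.6, 309.5, 237.5, 5.1]]
dish [[623.5, -127.3, 67.4, 66.7, 77.2]]
pw [[610.8, -247.9, 65.0, 62.8, -89.4]]
```

```bash
python3 -c "
from h import *
print(rows([.56,-.002,.2],100))"
```

```text
[-16.733 -13.393   1.676  -6.085]
```

```bash
python3 -m jog '[[[-16.7,-13.4,1.6,-6.1,0],[-16.7,-13.4,1.6,-6.1,0],[-16.7,-13.4,1.6,-6.1,0],[-16.7,-13.4,1.6,-6.1,0],[-16.7,-13.4,1.6,-6.1,0],[-16.7,-13.4,1.6,-6.1,0],[-16.7,-13.4,1.6,-6.1,0],[-16.7,-13.4,1.6,-6.1,0],[-16.7,-13.4,1.6,-6.1,0],[-16.7,-13.4,1.6,-6.1,0],[-16.7,-13.4,1.6,-6.1,0],[-16.7,-13.4,1.6,-6.1,0]]]'
python3 - <<'E'
from h import *
C=cam2w("wrist"); f=grab_frame("wrist"); cv2.imwrite("pics/w1.png",f[:,:,::-1])
for n in("tv_remote","earbud_case"):
  for d in tip_of("wrist",n)[:3]: print(n,(C@np.r_[d["at"],1])[:3].round(4),d["conf"])
V=f.max(2)
for th in(90,110,130): print(rect("wrist",V>th,.012,(.56,-.002),C))
print(tool()[:3].round(3))
E
```

```text
time: 2.65
tool_pos: [0.5594, -0.0044, 0.2023]
orientation: [0.0, -0.085, 0.996, -0.0]
ft_force: [-0.4, -0.1, -0.3]
grip_width: 1.002
gripper_force: 0.0
tv_remote [ 0.5563 -0.002   0.0013] 0.9
earbud_case [ 0.443  -0.1325 -0.0029] 0.7
[[558.8, -1.7, 149.9, 39.4, 10.1]]
[[559.1, -1.7, 147.0, 37.6, 10.1]]
[[559.0, -1.6, 144.9, 34.6, 10.0]]
[[-0.984 -0.178 -0.     0.559]
 [-0.178  0.984  0.001  0.001]
 [ 0.     0.001 -1.     0.202]]
```

View pics/w1.png

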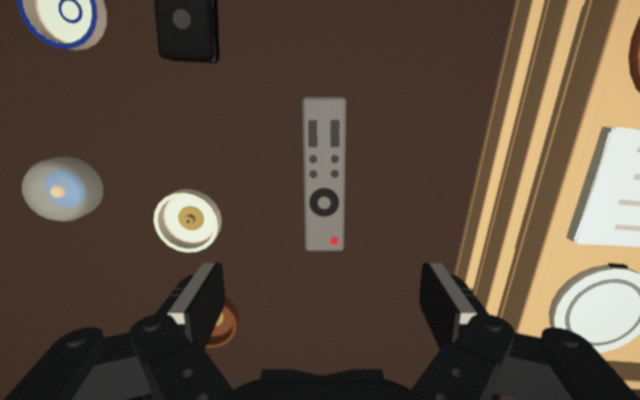

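Wrist view: the remote is centred at (324,175) and points straight with its red button at (334,240). The gripper frames it.

```bash
python3 -c "
from h import *
for i in range(2):
  f=grab_frame('wrist'); C=cam2w('wrist'); print(rect('wrist',f.max(2)>90,.012,(.56,-.002),C), tool()[:3,3])
print(rows([.559,-.0017,.022],100.1))"
```

```text
[[558.8, -1.6, 149.7, 39.5, 10.2]] [0.55857546 0.00084517 0.20223537]
[[558.9, -1.7, 149.9, 39.5, 9.8]] [0.55860061 0.00078763 0.20226565]
[ 1.000e-03 -9.100e-02  6.009e+00  3.400e-02]
```

```bash
python3 -m jog '[[[0,-0.09,2,0,0],[0,-0.09,4,0,0],[0,-0.09,5.2,0,0],[0,-0.09,5.7,0,0],[0,-0.09,6,0,0],[0,-0.09,6,0,0],[0,-0.09,6,0,1],[0,-0.09,6,0,1],[0,-0.09,6,0,1],[0,-0.09,6,0,1],[0,-0.09,6,0,1],[0,-0.09,6,0,1]]]'
python3 -c "
from h import *
s=read_state();print(s['tool_pos'],s['ft_force'],s['gripper_force'],s['grip_width'])
print(rows([.559,-.0017,.2]),rows([.5007,.3031,.2],95))"
```

```text
time: 4.4
tool_pos: [0.5608, -0.0043, 0.0236]
orientation: [0.001, -0.088, 0.996, 0.0]
ft_force: [-0.3, 0.1, 6.2]
grip_width: 0.447
gripper_force: 62.3
[ 0.56080087 -0.00434736  0.02355704] [-0.3279247   0.1324004   6.18967824] 62.29046702384949 0.447410171898312
[ 0.029  0.097 -5.882  0.   ] [ 0.165 10.441 -5.882  0.846]
```

```bash
python3 -m jog '[[[0,0,-2,0,1],[0,0,-4,0,1],[0,0,-5.5,0,1],[0.1,2,-5.9,0.85,1],[0.15,4,-5.9,0.85,1],[0.15,6,-5.9,0.85,1],[0.15,8,-5.9,0.85,1],[0.15,9.8,-5.9,0.85,1],[0.15,10.4,-5.9,0.85,1],[0.15,10.4,-5.9,0.85,1],[0.15,10.4,-5.9,0.85,1],[0.15,10.4,-5.9,0.85,1]]]'
python3 - <<'E'
from h import *
f=grab_frame("wrist"); C=cam2w("wrist"); cv2.imwrite("pics/w2.png",f[:,:,::-1])
s=read_state();T=tool();print(T[:3].round(4),s['ft_force'],s['grip_width'])
E
```

```text
time: 5.9
tool_pos: [0.5015, 0.2989, 0.1992]
orientation: [-0.0, -0.041, 0.999, -0.001]
ft_force: [0.1, 0.8, -1.4]
grip_width: 0.447
gripper_force: 61.5
[[-9.966e-01 -8.290e-02  1.000e-04  5.014e-01]
 [-8.290e-02  9.966e-01 -9.000e-04  2.994e-01]
 [-1.000e-04 -9.000e-04 -1.000e+00  1.993e-01]] [-0.50863409 -0.69397932 -0.68806157] 0.4505637403629053
```

View pics/w2.png

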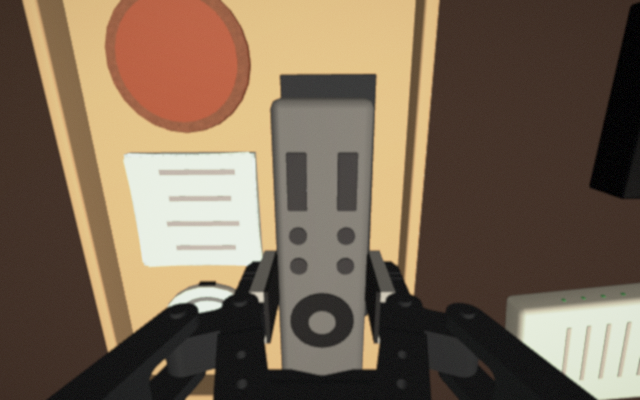

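```bash
python3 - <<'E'
from h import *
C=cam2w("wrist");T=tool()
r=lambda uv,z:(((px2w("wrist",uv,z,C)-T[:2,3])@T[:2,:2])*1000).round(1)
print("remote top: far end corners, ring (tool x,y mm)",r([[273,103],[374,103],[322,320],[280,360],[366,360]],T[2,3]-.0055).tolist())
print("felt far corners",r([[281,75],[376,74]],.101).tolist())
print(rect("wrist",cv2.inRange(grab_frame("wrist"),(190,195,185),(255,255,255)),.106,(.5085,.2135),C))
print(T[:2,3], rows([.5007,.3031,.126],95))
E
```

```text
remote top: far end corners, ring (tool x,y mm) [[74.7, -17.3], [74.7, 19.9], [-19.8, 0.7], [-42.2, -19.2], [-42.2, 21.5]]
felt far corners [[88.9, -24.6], [89.5, 34.0]]
[[572.8, 213.6, 48.2, 11.8, -77.7], [507.6, 213.6, 85.7, 81.7, -84.8]]
[0.50139314 0.29940987] [ 0.009  0.107  2.444 -0.034]
```

```bash
python3 -m jog '[[[0.03,0.12,1,0,1],[0.03,0.12,1.8,0,1],[0.03,0.12,2.2,0,1],[0.03,0.12,2.4,0,1],[0.03,0.12,2.5,0,1],[0.03,0.12,2.5,0,1],[0.03,0.12,2.5,0,1]]]'
```

```text
time: 6.88
tool_pos: [0.4997, 0.3058, 0.125]
orientation: [0.001, -0.043, 0.999, 0.0]
ft_force: [0.1, -0.1, -0.4]
grip_width: 0.443
gripper_force: 61.5
```

```bash
python3 -m jog '[[[0,0,0,0,0.42],[0,0,0,0,0.42],[0,0,0,0,0.42],[0,0,0,0,0.42],[0,0,-1,0,0.42],[0,0,-2,0,0.42],[0,0,-3,0,0]]]'; python3 - <<'E'
from h import *
f=grab_frame("wrist"); C=cam2w("wrist"); cv2.imwrite("pics/w3.png",f[:,:,::-1])
print(tool()[:3,3],rows([.446,-.1365,.17],98.1))
E
```

```text
time: 7.75
tool_pos: [0.4991, 0.3054, 0.215]
orientation: [-0.0, -0.043, 0.999, -0.0]
ft_force: [0.4, 0.4, 0.4]
grip_width: 0.774
gripper_force: 0.0
[0.50166602 0.30695106 0.21994227] [  3.139 -14.573   1.581  -0.522]
```

View pics/w3.png

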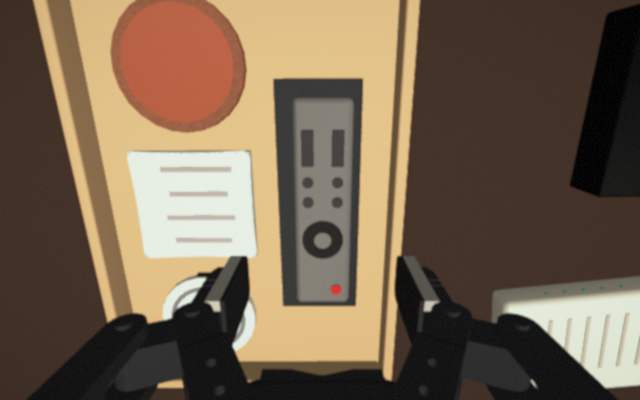

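```bash
python3 - <<'E'
from h import *
f=grab_frame("wrist"); C=cam2w("wrist"); T=tool(); V=f.max(2).astype(int)
hsv=cv2.cvtColor(f,cv2.COLOR_RGB2HSV)
m=np.zeros(V.shape,bool); m[70:312,262:378]=1
loc=lambda r:[(((np.array(q[:2])/1000-T[:2,3])@T[:2,:2])*1000).round(1).tolist()+q[2:] for q in r]
print("remote",loc(rect("wrist",m&(V>95)&(hsv[...,1]<60),.101+.014,None,C)))
print("felt",loc(rect("wrist",m&(hsv[...,1]<75)&(V<200),.101,None,C)))
print(V[150,268:370:3],hsv[150,268:370:3,1])
print(T.round(3))
E
```

```text
remote [[3.7, 0.0, 147.8, 38.1, 4.9]]
felt [[3.3, -3.2, 172.8, 58.1, 5.1]]
[227 227 158  57  60  61  60  57  88 127 109  69  72  71  92 133 134 131
 133 135 109  69  70  71  93 134 124  79  57  58 206 227 227 227] [100 100  98   9   4   0   4   9  26  28  23  22  25  22  28  25  25  25
  25  26  26  18  22  22  25  25  27  19   9   9 103 100 100 101]
[[-0.996 -0.087  0.007  0.502]
 [-0.087  0.996  0.005  0.307]
 [-0.007  0.004 -1.     0.218]
 [ 0.     0.     0.     1.   ]]
```

The remote lies flat along the felt, parallel to it and about 3 mm off its centre line. Next is the case.

```bash
python3 -m jog '[[[0.6,-2,0,-0.5,0],[1.2,-4,0,-0.5,0],[1.8,-6,0,-0.5,0],[2.4,-8,0,-0.5,0],[3.1,-10,0.5,-0.5,0],[3.1,-12,1,-0.5,0],[3.1,-14,1.5,-0.5,0],[3.1,-14.6,1.6,-0.5,0],[3.1,-14.6,1.6,-0.5,0],[3.1,-14.6,1.6,-0.5,0],[3.1,-14.6,1.6,-0.5,0],[3.1,-14.6,1.6,-0.5,0]]]'; python3 - <<'E'
from h import *
f=grab_frame("wrist");f=grab_frame("wrist"); C=cam2w("wrist"); cv2.imwrite("pics/w4.png",f[:,:,::-1])
print(tool()[:3].round(4))
m=f.max(2)<48; m[255:]=0
print(rect("wrist",m,.015,(.446,-.1365),C))
for d in tip_of("wrist","earbud_case")[:2]: print((C@np.r_[d["at"],1])[:3].round(4),d["conf"])
E
```

```text
time: 9.35
tool_pos: [0.4449, -0.1376, 0.1664]
orientation: [0.0, -0.071, 0.997, 0.0]
ft_force: [-0.7, 0.3, 0.8]
grip_width: 1.0
gripper_force: 0.0
[[-9.901e-01 -1.405e-01  4.000e-04  4.449e-01]
 [-1.405e-01  9.901e-01  3.000e-04 -1.381e-01]
 [-5.000e-04  2.000e-04 -1.000e+00  1.664e-01]]
[[446.1, -136.6, 62.6, 46.4, 8.0]]
[ 0.3368 -0.1209 -0.0025] 0.85
[ 0.4448 -0.1334 -0.0028] 0.68
```

View pics/w4.png

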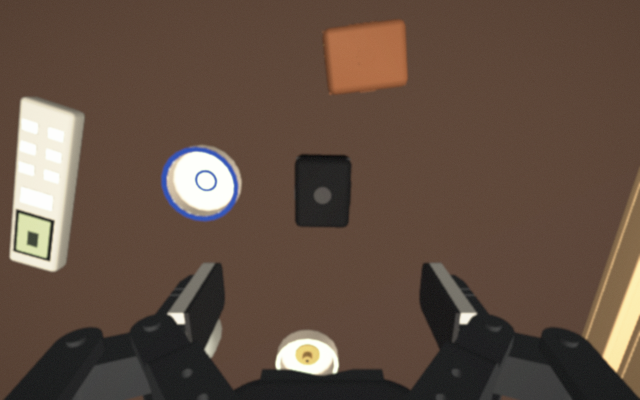

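```bash
python3 -m jog '[[[-0.05,0.04,2,0,0],[-0.05,0.04,3.6,0,0],[-0.05,0.04,4.4,0,0],[-0.05,0.04,4.7,0,0],[-0.05,0.04,4.7,0,0],[-0.05,0.04,4.7,0,1],[-0.05,0.04,4.7,0,1],[-0.05,0.04,4.7,0,1],[-0.05,0.04,4.7,0,1],[-0.05,0.04,4.7,0,1],[-0.05,0.04,4.7,0,1]]]'; python3 -c "
from h import *
grab_frame('wrist');print(tool()[:3,3],rows([.6041,.2219,.23],95))"
```

```text
time: 10.88
tool_pos: [0.4473, -0.1378, 0.0267]
orientation: [0.001, -0.07, 0.998, -0.0]
ft_force: [-1.2, 0.7, 6.5]
grip_width: 0.524
gripper_force: 62.2
[ 0.44730648 -0.13781597  0.02663777] [-6.857 11.148 -6.763  0.495]
```

```bash
python3 -m jog '[[[0,0,-2,0,1],[0,0,-4,0,1],[-0.4,0.7,-5.5,0,1],[-1.6,2.5,-6.8,0.5,1],[-2.7,4.3,-6.8,0.5,1],[-3.8,6.1,-6.8,0.5,1],[-4.9,7.9,-6.8,0.5,1],[-5.9,9.6,-6.8,0.5,1],[-6.9,11.1,-6.8,0.5,1],[-6.9,11.1,-6.8,0.5,1],[-6.9,11.1,-6.8,0.5,1],[-6.9,11.1,-6.8,0.5,1]]]'; python3 - <<'E'
from h import *
grab_frame("wrist");f=grab_frame("wrist"); C=cam2w("wrist"); T=tool(); cv2.imwrite("pics/w5.png",f[:,:,::-1]); print(T[:3].round(4))
for n in ("charging_pad","receipts","coaster"):
  for d in tip_of("wrist",n)[:2]: print(n,(C@np.r_[d["at"],1])[:3].round(4),d["conf"])
print(rows([.6041,.2219,.134],95))
E
```

```text
time: 12.42
tool_pos: [0.6046, 0.2182, 0.2294]
orientation: [-0.0, -0.042, 0.999, -0.001]
ft_force: [-0.8, -1.5, -0.7]
grip_width: 0.525
gripper_force: 61.5
[[-9.965e-01 -8.360e-02  1.000e-04  6.047e-01]
 [-8.360e-02  9.965e-01 -4.000e-04  2.186e-01]
 [-1.000e-04 -4.000e-04 -1.000e+00  2.296e-01]]
charging_pad [0.6049 0.2197 0.0981] 0.98
receipts [0.5071 0.2083 0.099 ] 0.88
[ 0.014  0.07   3.187 -0.019]
```

View pics/w5.png

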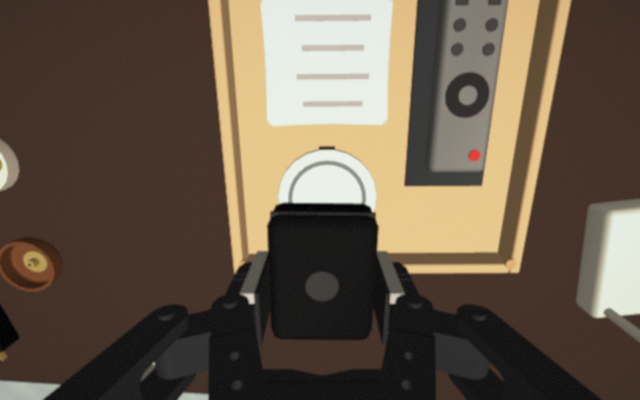

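```bash
python3 - <<'E'
from h import *
C=cam2w("wrist");T=tool()
r=lambda uv,z:(((px2w("wrist",uv,z,C)-T[:2,3])@T[:2,:2])*1000).round(1).tolist()
print("pad L,R,far",r([[278,197],[377,197],[327,150]],.106)); print("case",r([[271,225],[376,225],[322,337],[322,286],[322,207]],T[2,3]-.002))
E
```

```text
pad L,R,far [[2.4, -32.8], [2.4, 43.0], [38.5, 4.5]]
case [[27.8, -19.7], [27.8, 22.4], [-26.2, 0.7], [-0.1, 0.7], [35.4, 0.7]]
```

```bash
python3 -m jog '[[[0.02,0.03,1,0,1],[0.02,0.03,2,0,1],[0.02,0.03,2.5,0,1],[0.02,0.03,2.5,0,1],[0.02,0.03,2.5,0,1],[0.02,0.03,2.5,0,1]]]'; python3 - <<'E'
from h import *
for i in range(4):
  f=grab_frame("wrist"); print(tool()[:3,3].round(4))
cv2.imwrite("pics/w6.png",f[120:350,200:520,::-1].repeat(2,0).repeat(2,1))
print(rows([.6043,.2227,.134],95))
E
```

```text
time: 13.42
tool_pos: [0.6051, 0.2222, 0.1559]
orientation: [0.001, -0.043, 0.999, 0.001]
ft_force: [-0.3, -1.2, -0.6]
grip_width: 0.526
gripper_force: 61.5
[0.6049 0.2221 0.1557]
[0.6048 0.2221 0.1555]
[0.6046 0.222  0.1552]
[0.6044 0.222  0.155 ]
[ 0.001  0.022  0.7   -0.002]
```

View pics/w6.png

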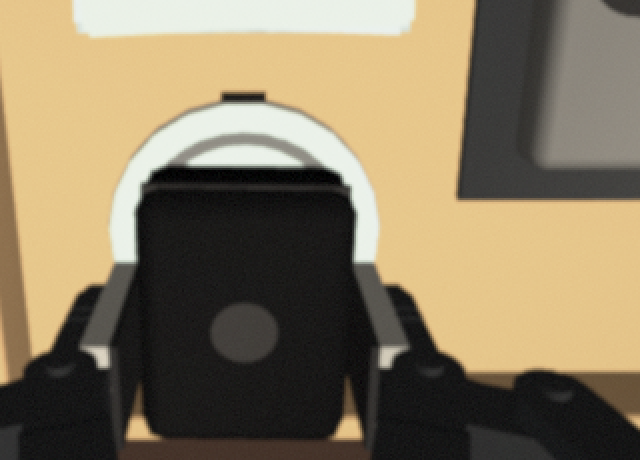

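The case is centred laterally over the pad, with both centres at column 244 of the crop.

```bash
python3 -m jog '[[[0,0,0.4,0,1],[0,0,0.6,0,1],[0,0,0.7,0,1],[0,0,0.7,0,1],[0,0,0.7,0,1]]]'; python3 -m jog '[[[0,0,0,0,0.34],[0,0,0,0,0.34],[0,0,0,0,0.34],[0,0,0,0,0.34],[0,0,-1,0,0.34],[0,0,-2,0,0.34],[0,0,-3.2,0,0]]]'; python3 - <<'E'
from h import *
for i in range(3): f=grab_frame("wrist")
cv2.imwrite("pics/w7.png",f[:,:,::-1]); C=cam2w("wrist");T=tool()
m=f.max(2)<50; m[:120]=0;m[:,:250]=0;m[:,400:]=0;m[345:]=0
print(rect("wrist",m,.106+.02,None,C))
print(T[:3,3],rows([.611,-.247,.17],135))
E
```

```text
time: 14.25
tool_pos: [0.6041, 0.2219, 0.1331]
orientation: [0.0, -0.044, 0.999, -0.0]
ft_force: [0.8, 0.5, -0.2]
grip_width: 0.52
gripper_force: 61.5
time: 15.12
tool_pos: [0.6035, 0.2216, 0.2295]
orientation: [-0.001, -0.043, 0.999, -0.0]
ft_force: [1.0, 0.4, 0.4]
grip_width: 0.851
gripper_force: 0.0
[[599.2, 221.6, 59.7, 44.8, 4.9]]
[0.60590616 0.22232136 0.23224597] [  1.199 -15.604   2.035  -6.671]
```

View pics/w7.png

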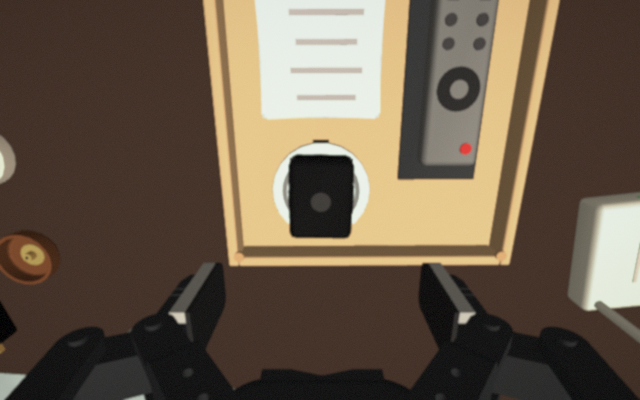

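```bash
python3 - <<'E'
from h import *
f=grab_frame("wrist");f=grab_frame("wrist");C=cam2w("wrist")
m=(f.min(2)>150); m[:146]=0;m[242:]=0;m[:,:268]=0;m[:,376:]=0
m=m.astype(np.uint8); p=np.argwhere(cv2.morphologyEx(m,cv2.MORPH_CLOSE,np.ones((5,5))))[:,::-1]
h=cv2.convexHull(p.astype(np.int32))[:,0]; w=px2w("wrist",h,.106,C)*1000
print("pad",cv2.minEnclosingCircle(w.astype(np.float32)), cv2.fitEllipse(w.astype(np.float32)))
print("disc",px2w("wrist",[[320,202]],.132,C)*1000)
s=f[185:220,305:336].max(2).astype(int); b=np.argwhere(s>48); print(b.mean(0)+[185,305], len(b))
T=tool();print(T[:3].round(4))
E
```

```text
pad ((601.2845458984375, 222.13197326660156), 38.17837142944336) ((601.3628540039062, 222.15631103515625), (75.50730895996094, 76.12342834472656), 26.52421760559082)
disc [[596.52180569 220.54784098]]
[208.79016393 321.38032787] 305
[[-9.962e-01 -8.690e-02 -8.000e-04  6.036e-01]
 [-8.690e-02  9.962e-01 -2.000e-04  2.217e-01]
 [ 9.000e-04 -2.000e-04 -1.000e+00  2.287e-01]]
```

```bash
python3 - <<'E'
from h import *
f=grab_frame("top"); V=f.max(2)
g=f[150:265,160:260,::-1]
cv2.imwrite("pics/t2.png",cv2.resize(g,None,fx=5,fy=5,interpolation=cv2.INTER_CUBIC))
m=(V<80); m[:155]=0;m[195:]=0;m[:,:202]=0;m[:,242:]=0
print("case",rect("top",m,.128)); 
m=(f.min(2)>150); m[:156]=0;m[192:]=0;m[:,:203]=0;m[:,240:]=0
p=np.argwhere(m)[:,::-1]; h=cv2.convexHull(p.astype(np.int32))[:,0]; w=px2w("top",h,.106)*1000
print("pad",cv2.minEnclosingCircle(w.astype(np.float32)),p.min(0),p.max(0))
E
```

```text
case [[610.7, 221.7, 86.1, 71.7, -88.7]]
pad ((586.882080078125, 221.1406707763672), 52.38740921020508) [203 167] [239 191]
```

View pics/t2.png

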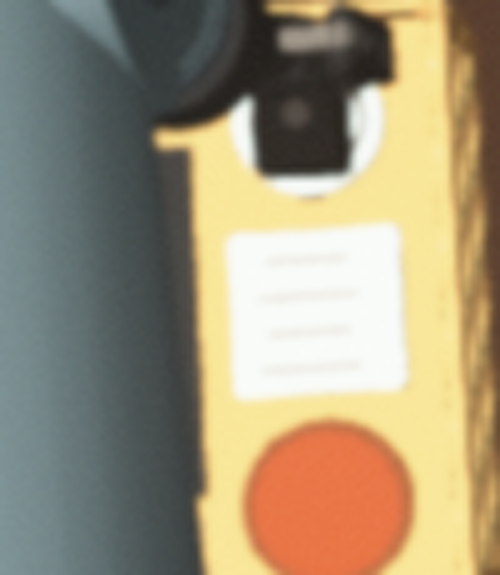

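```bash
python3 -m jog '[[[0.2,-2,0,0,0],[0.4,-4,0,0,0],[0.6,-6,0,0,0],[0.8,-8,0,0,0],[1,-10,0.5,0,0],[1.1,-12,1,0,0],[1.1,-14,1.5,0,0],[1.1,-15.5,1.8,0,0],[1.1,-15.6,2,0,0],[1.1,-15.6,2,0,0],[1.1,-15.6,2,0,0],[1.1,-15.6,2,0,0]]]'; python3 - <<'E'
from h import *
for i in range(3): f=grab_frame("wrist")
cv2.imwrite("pics/w8.png",f[:,:,::-1]); C=cam2w("wrist"); print(tool()[:3].round(4))
for d in tip_of("wrist","paperweight")[:2]: print((C@np.r_[d["at"],1])[:3].round(4),d["conf"])
f=grab_frame("top"); V=f.max(2)
m=(V<80); m[:155]=0;m[195:]=0;m[:,:202]=0;m[:,242:]=0
print("case",rect("top",m,.128)); 
m=(f.min(2)>150); m[:156]=0;m[192:]=0;m[:,:203]=0;m[:,240:]=0
p=np.argwhere(m)[:,::-1]; h=cv2.convexHull(p.astype(np.int32))[:,0]; w=px2w("top",h,.106)*1000
print("pad",cv2.minEnclosingCircle(w.astype(np.float32)),p.min(0),p.max(0))
cv2.imwrite("pics/t3.png",cv2.resize(f[150:265,160:260,::-1],None,fx=5,fy=5,interpolation=cv2.INTER_CUBIC))
E
```

```text
time: 16.92
tool_pos: [0.6126, -0.245, 0.1695]
orientation: [0.0, -0.045, 0.999, 0.0]
ft_force: [0.7, -0.1, 0.2]
grip_width: 1.002
gripper_force: 0.0
[[-9.961e-01 -8.860e-02  7.000e-04  6.123e-01]
 [-8.860e-02  9.961e-01  3.000e-04 -2.462e-01]
 [-8.000e-04  2.000e-04 -1.000e+00  1.697e-01]]
[ 0.6085 -0.2442  0.0027] 0.59
case [[603.2, 219.9, 52.2, 39.2, 2.2]]
pad ((603.3074340820312, 221.6713409423828), 62.594970703125) [203 156] [239 191]
```

View pics/w8.png

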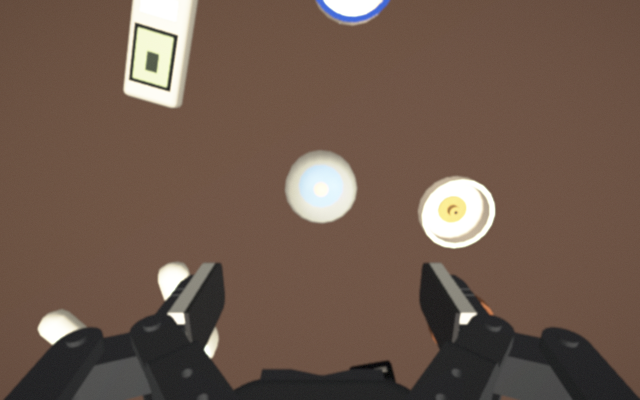

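View pics/t3.png

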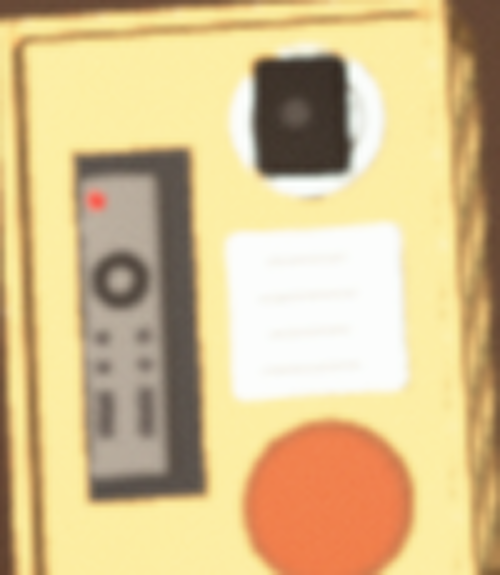

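Wrist view: the glass is at (321,187), clear of the fingers, and the brass dish is at (456,212). Top view: the case is on the pad.

```bash
python3 - <<'E'
from h import *
print("pad c",px2w("top",[[221.4,174.2]],.106)*1000,"case c",px2w("top",[[160+303/5,150+116/5]],.130)*1000)
f=grab_frame("wrist");C=cam2w("wrist")
m=((f[...,2].astype(int)>95)).astype(np.uint8); m[:140]=0;m[235:]=0;m[:,:270]=0;m[:,370:]=0
p=np.argwhere(m)[:,::-1]; h=cv2.convexHull(p.astype(np.int32))[:,0]; w=px2w("wrist",h,.02,C)*1000
c,r=cv2.minEnclosingCircle(w.astype(np.float32)); print(c,r,rows([c[0]/1000,c[1]/1000,.02],95),tool()[:3,3])
E
```

```text
pad c [[601.99946955 221.16308411]] case c [[601.2831274  217.84862013]]
(609.787353515625, -246.6553955078125) 32.203712463378906 [7.200e-02 1.700e-02 4.984e+00 2.000e-03] [ 0.61194093 -0.24696573  0.1695086 ]
```

```bash
python3 -m jog '[[[0.05,0,2,0,0],[0.05,0,3.8,0,0],[0.05,0,4.6,0,0],[0.05,0,5,0,0],[0.05,0,5,0,0],[0.05,0,5,0,0],[0.05,0,5,0,1],[0.05,0,5,0,1],[0.05,0,5,0,1],[0.05,0,5,0,1],[0.05,0,5,0,1]]]'; python3 -c "
from h import *
grab_frame('wrist');print(tool()[:3,3],rows([.5085,.2135,.23],95))"
```

```text
time: 18.6
tool_pos: [0.6118, -0.2479, 0.0215]
orientation: [0.002, -0.043, 0.999, -0.0]
ft_force: [-0.6, 0.8, 6.0]
grip_width: 0.675
gripper_force: 64.7
[ 0.61172681 -0.24783516  0.02147841] [ 2.0710e+00  1.5614e+01 -6.9680e+00 -2.0000e-03]
```

```bash
python3 -m jog '[[[0,0,-1.5,0,1],[0,0,-3.5,0,1],[0,0.5,-5.5,0,1],[0.3,2.3,-7,0,1],[0.5,4.3,-7,0,1],[0.8,6.3,-7,0,1],[1,8.3,-7,0,1],[1.3,10.3,-7,0,1],[1.6,12.3,-7,0,1],[1.9,14.2,-7,0,1],[2.1,15.4,-7,0,1],[2.1,15.6,-7,0,1]]]'; python3 -m jog '[[[0,0,0,0,1],[0,0,0,0,1],[0,0,0,0,1],[0,0,0,0,1]]]';python3 - <<'E'
from h import *
f=grab_frame("wrist"); C=cam2w("wrist"); print(tool()[:3].round(4)); cv2.imwrite("pics/w9.png",f[:,:,::-1])
print(rows([.5085,.2135,.16],95))
E
```

```text
time: 20.15
tool_pos: [0.5047, 0.2174, 0.2288]
orientation: [-0.001, -0.047, 0.999, 0.001]
ft_force: [0.3, -0.5, -2.5]
grip_width: 0.68
gripper_force: 65.6
time: 20.65
tool_pos: [0.5073, 0.2123, 0.2293]
orientation: [0.0, -0.042, 0.999, -0.0]
ft_force: [-0.8, 0.1, -2.1]
grip_width: 0.678
gripper_force: 65.6
[[-9.963e-01 -8.550e-02  1.000e-04  5.072e-01]
 [-8.550e-02  9.963e-01 -1.000e-04  2.126e-01]
 [-1.000e-04 -1.000e-04 -1.000e+00  2.293e-01]]
[-0.047  0.026  2.31  -0.016]
```

View pics/w9.png

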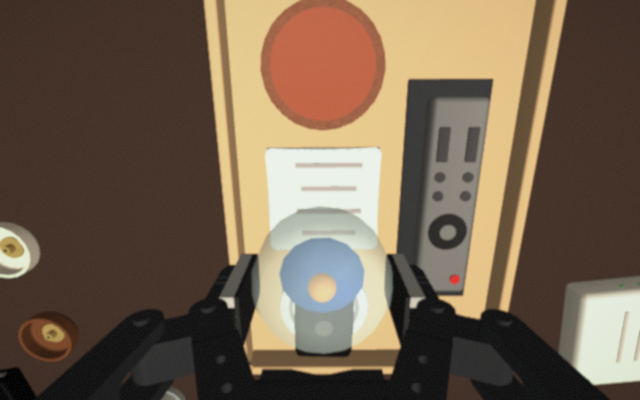

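```bash
python3 - <<'E'
from h import *
C=cam2w("wrist");T=tool()
r=lambda uv,z:(((px2w("wrist",uv,z,C)-T[:2,3])@T[:2,:2])*1000).round(1).tolist()
print("glass",r([[321,207],[321,353],[254,278],[389,278]],T[2,3]-.001),"rec far",r([[266,149],[380,149]],.106))
print(rows([.5083,.2133,.16],95))
E
```

```text
glass [[35.8, 0.3], [-34.1, 0.3], [4.4, -27.8], [4.4, 28.8]] rec far [[39.3, -40.2], [39.2, 43.3]]
[-0.04   0.02   2.31  -0.016]
```

```bash
python3 -m jog '[[[-0.04,0.03,1,0,1],[-0.04,0.03,2,0,1],[-0.04,0.03,2.7,0,1],[-0.04,0.03,3.1,0,1],[-0.04,0.03,3.25,0,1],[-0.04,0.03,3.3,0,1],[-0.04,0.03,3.32,0,1],[-0.04,0.03,3.34,0,1],[-0.04,0.03,3.34,0,1],[-0.04,0.03,3.34,0,1]]]'; python3 -c "
from h import *
print(tool()[:3,3],read_state()['ft_force'])"
```

```text
time: 21.95
tool_pos: [0.5081, 0.2144, 0.1292]
orientation: [0.0, -0.044, 0.999, 0.0]
ft_force: [0.2, 0.9, -2.0]
grip_width: 0.679
gripper_force: 65.6
[0.50809285 0.21441782 0.12924827] [ 0.22219255  0.89068618 -1.9753473 ]
```

Still about 1.5 mm up. I'll lower it until the weight comes off.

```bash
python3 -m jog '[[[0,0,0.02,0,1],[0,0,0.03,0,1],[0,0,0.04,0,1],[0,0,0.04,0,1]]]'; python3 -m jog '[[[0,0,0.01,0,1],[0,0,0.02,0,1],[0,0,0.02,0,1]]]'
```

```text
time: 22.45
tool_pos: [0.508, 0.2143, 0.1278]
orientation: [-0.0, -0.043, 0.999, -0.0]
ft_force: [-0.4, -0.1, -2.0]
grip_width: 0.674
gripper_force: 65.6
time: 22.82
tool_pos: [0.508, 0.2144, 0.1275]
orientation: [-0.0, -0.043, 0.999, 0.0]
ft_force: [-1.0, -0.4, -1.2]
grip_width: 0.675
gripper_force: 65.8
```

```bash
python3 -m jog '[[[0,0,0.01,0,1],[0,0,0.02,0,1],[0,0,0.03,0,1],[0,0,0.03,0,1]]]'
```

```text
time: 23.32
tool_pos: [0.508, 0.2144, 0.1274]
orientation: [-0.0, -0.044, 0.999, 0.0]
ft_force: [-3.4, -1.9, 6.9]
grip_width: 0.68
gripper_force: 66.5
```

```bash
python3 -m jog '[[[0,0,0,0,0.15],[0,0,0,0,0.15],[0,0,0,0,0.15],[0,0,0,0,0.15],[0,0,-1,0,0.15],[0,0,-2,0,0.15],[0,0,-3.3,0,0],[0,0,-3.3,0,0],[0,0,-3.3,0,0]]]'; python3 - <<'E'
from h import *
f=grab_frame("wrist"); C=cam2w("wrist");T=tool(); print(T[:3,3].round(4)); cv2.imwrite("pics/w10.png",f[:,:,::-1])
print(rows([.623,-.127,.17],95))
E
```

```text
time: 24.45
tool_pos: [0.5076, 0.2143, 0.2248]
orientation: [-0.0, -0.044, 0.999, -0.0]
ft_force: [-0.1, -0.3, -0.1]
grip_width: 0.999
gripper_force: 0.0
[0.5071 0.214  0.2241]
[-2.8660e+00 -1.1659e+01  1.8070e+00 -2.0000e-03]
```

View pics/w10.png

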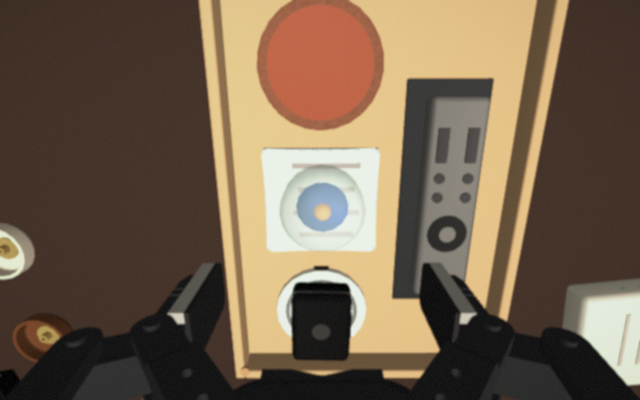

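The glass sits at the middle of the receipts (322,207). Now the dish.

```bash
python3 -m jog '[[[-0.5,-2,0,0,0],[-1,-4,0,0,0],[-1.5,-6,0,0,0],[-2,-8,0.5,0,0],[-2.5,-10,1.2,0,0],[-2.85,-11.6,1.8,0,0],[-2.85,-11.65,1.8,0,0],[-2.85,-11.65,1.8,0,0],[-2.85,-11.65,1.8,0,0],[-2.85,-11.65,1.8,0,0],[-2.85,-11.65,1.8,0,0],[-2.85,-11.65,1.8,0,0]]]'; python3 - <<'E'
from h import *
f=grab_frame("wrist"); C=cam2w("wrist");T=tool(); print(T[:3,3].round(4))
m=(f[...,2]>110).astype(np.uint8); m[255:]=0
n,l,st,ce=cv2.connectedComponentsWithStats(m)
for i in range(1,n):
    if st[i,4]>500:
        w=px2w("wrist",np.argwhere(l==i)[:,::-1],.02,C)*1000; c,r=cv2.minEnclosingCircle(w.astype(np.float32)); print(st[i],np.round(c,1),round(r,1))
for d in tip_of("wrist","incense_dish")[:3]: print((C@np.r_[d["at"],1])[:3].round(4),d["conf"])
cv2.imwrite("pics/w11.png",f[:,:,::-1])
E
```

```text
time: 26.0
tool_pos: [0.6237, -0.1258, 0.1717]
orientation: [0.0, -0.044, 0.999, 0.0]
ft_force: [-0.5, 0.1, 0.8]
grip_width: 1.001
gripper_force: 0.0
[ 0.6236 -0.1261  0.1716]
[   0    0   35   80 2016] [ 526.6 -361.2] 31.6
[ 282  150   76   75 4387] [ 622.4 -127.1] 32.7
[ 7.383e-01 -9.700e-02  5.000e-04] 0.59
```

View pics/w11.png

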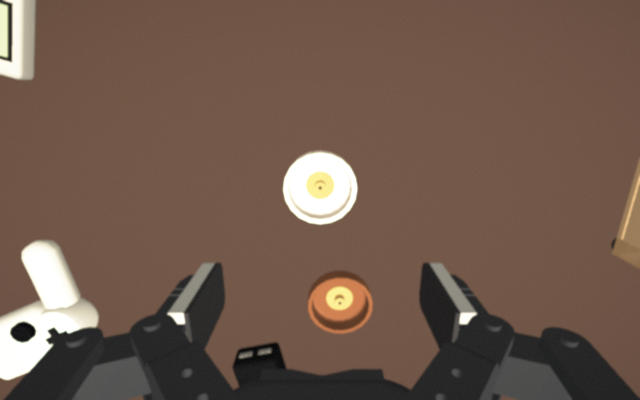

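The dish with brass is at (320,187), and the brown one at (340,302) is clear of the fingers.

```bash
python3 -m jog '[[[0.04,-0.03,2,0,0],[0.04,-0.03,3.8,0,0],[0.04,-0.03,4.6,0,0],[0.04,-0.03,4.97,0,0],[0.04,-0.03,4.97,0,0],[0.04,-0.03,4.97,0,0],[0.04,-0.03,4.97,0,1],[0.04,-0.03,4.97,0,1],[0.04,-0.03,4.97,0,1],[0.04,-0.03,4.97,0,1],[0.04,-0.03,4.97,0,1]]]'; python3 -c "
from h import *
grab_frame('wrist');print(tool()[:3,3],rows([.4129,.2051,.25],95))"
```

```text
time: 27.48
tool_pos: [0.6241, -0.1278, 0.0243]
orientation: [0.002, -0.043, 0.999, -0.0]
ft_force: [-0.5, -0.3, 6.9]
grip_width: 0.683
gripper_force: 64.7
[ 0.62402943 -0.12785204  0.0242353 ] [ 6.0230e+00  1.1663e+01 -7.5520e+00 -4.0000e-03]
```

```bash
python3 -m jog '[[[0,0,-1.5,0,1],[0,0,-3.5,0,1],[0.2,0.4,-5.4,0,1],[1,2,-7,0,1],[1.9,3.7,-7.5,0,1],[2.8,5.4,-7.5,0,1],[3.7,7.1,-7.5,0,1],[4.6,8.8,-7.5,0,1],[5.4,10.4,-7.5,0,1],[6,11.5,-7.5,0,1],[6,11.65,-7.5,0,1],[6,11.65,-7.5,0,1]]]'; python3 -m jog '[[[0,0,0,0,1],[0,0,0,0,1],[0,0,0,0,1],[0,0,0,0,1]]]';python3 - <<'E'
from h import *
f=grab_frame("wrist"); C=cam2w("wrist");T=tool(); print(T[:3].round(4))
g=f.astype(int); m=(g[...,0]>140)&(g[...,1]<120)
p=np.argwhere(m)[:,::-1]; print(p.min(0),p.max(0))
h=cv2.convexHull(p.astype(np.int32))[:,0]; w=px2w("wrist",h,.106,C)*1000
print(cv2.minEnclosingCircle(w.astype(np.float32)))
cv2.imwrite("pics/w12.png",f[:,:,::-1]); print(rows([.4129,.2051,.14],95))
E
```

```text
time: 29.02
tool_pos: [0.4128, 0.2047, 0.2472]
orientation: [0.0, -0.044, 0.999, -0.0]
ft_force: [0.6, -0.4, -0.5]
grip_width: 0.684
gripper_force: 64.9
time: 29.52
tool_pos: [0.4129, 0.2048, 0.2472]
orientation: [-0.0, -0.043, 0.999, -0.0]
ft_force: [-0.3, 0.4, -1.4]
grip_width: 0.684
gripper_force: 64.9
[[-0.9963 -0.0865 -0.      0.4129]
 [-0.0865  0.9963 -0.      0.205 ]
 [ 0.     -0.     -1.      0.2473]]
[222 113] [525 399]
((488.6634521484375, 255.53970336914062), 178.95843505859375)
[-1.000e-03  4.000e-03  3.575e+00 -6.000e-03]
```

View pics/w12.png

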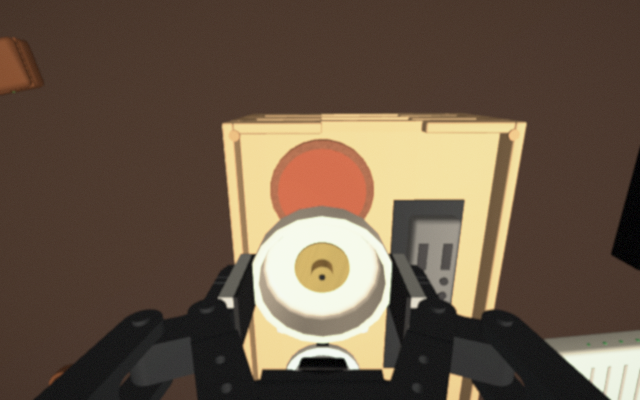

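```bash
python3 - <<'E'
from h import *
C=cam2w("wrist");T=tool()
r=lambda uv,z:(((px2w("wrist",uv,z,C)-T[:2,3])@T[:2,:2])*1000).round(1).tolist()
print("dish",r([[321,208],[321,340],[252,273],[392,273]],T[2,3]-.0035),"coaster",r([[271,188],[374,188],[322,140]],.106))
E
```

```text
dish [[34.5, 0.3], [-29.1, 0.3], [5.3, -29.0], [5.3, 30.5]] coaster [[4.7, -40.7], [4.7, 43.2], [43.5, 0.9]]
```

```bash
python3 -m jog '[[[0,0.02,1,0,1],[0,0.02,2,0,1],[0,0.02,3,0,1],[0,0.02,3.5,0,1],[0,0.02,3.75,0,1],[0,0.02,3.83,0,1],[0,0.02,3.86,0,1],[0,0.02,3.86,0,1],[0,0.02,3.86,0,1]]]'; python3 -m jog '[[[0,0,0.01,0,1],[0,0,0.02,0,1],[0,0,0.02,0,1],[0,0,0.02,0,1]]]'
```

```text
time: 30.7
tool_pos: [0.413, 0.206, 0.132]
orientation: [0.0, -0.043, 0.999, 0.0]
ft_force: [0.1, 0.5, -0.4]
grip_width: 0.679
gripper_force: 64.9
time: 31.2
tool_pos: [0.4127, 0.2057, 0.1309]
orientation: [-0.0, -0.043, 0.999, 0.0]
ft_force: [-0.4, 0.9, -0.8]
grip_width: 0.68
gripper_force: 64.9
```

```bash
python3 -m jog '[[[0,0,0.01,0,1],[0,0,0.02,0,1],[0,0,0.02,0,1],[0,0,0.02,0,1]]]'
```

```text
time: 31.7
tool_pos: [0.4127, 0.2058, 0.1303]
orientation: [0.0, -0.044, 0.999, 0.0]
ft_force: [0.2, 0.3, -0.5]
grip_width: 0.679
gripper_force: 65.0
```

```bash
python3 -m jog '[[[0,0,0.01,0,1],[0,0,0.02,0,1],[0,0,0.02,0,1]]]';python3 -m jog '[[[0,0,0.01,0,1],[0,0,0.02,0,1],[0,0,0.02,0,1]]]'
```

```text
time: 32.08
tool_pos: [0.4126, 0.2058, 0.1302]
orientation: [-0.0, -0.043, 0.999, 0.0]
ft_force: [-1.3, -1.6, 6.0]
grip_width: 0.682
gripper_force: 65.6
time: 32.45
tool_pos: [0.4127, 0.2058, 0.1302]
orientation: [-0.0, -0.043, 0.999, 0.0]
ft_force: [-3.6, -2.1, 9.1]
grip_width: 0.684
gripper_force: 66.0
```

Contact. Releasing, then rising and moving aside for a check.

```bash
python3 -m jog '[[[0,0,-0.02,0,0.15],[0,0,-0.02,0,0.15],[0,0,-0.02,0,0.15],[0,0,-0.02,0,0.15],[0,0,-1,0,0.15],[0,0,-2,0,0.15],[0,0,-3.8,0,0],[0,-2,-3.8,0,0],[0,-4,-3.8,0,0],[0,-6,-3.8,0,0],[0,-8,-3.8,0,0],[0,-8,-3.8,0,0]]]'; python3 - <<'E'
from h import *
f=grab_frame("top"); t=cv2.resize(f[150:280,155:265,::-1],None,fx=4.5,fy=4.5,interpolation=cv2.INTER_CUBIC)
cv2.imwrite("pics/t4.png",t)
for n in("tv_remote","earbud_case","paperweight","incense_dish","felt_strip","charging_pad","receipts","coaster"):
  for d in tip_of("top",n)[:3]: print(n,(cam2w("top")@np.r_[d["at"],1])[:3].round(4),d["conf"])
E
```

```text
time: 33.95
tool_pos: [0.4334, -0.0387, 0.2433]
orientation: [0.0, -0.038, 0.999, -0.0]
ft_force: [-0.1, 0.2, -0.6]
grip_width: 0.998
gripper_force: 0.0
tv_remote [0.4968 0.3109 0.1023] 0.93
earbud_case [0.602  0.2247 0.1096] 0.68
earbud_case [ 0.3389 -0.118  -0.0033] 0.61
paperweight [0.5065 0.2131 0.1045] 0.8
incense_dish [ 0.7409 -0.0999  0.0013] 0.88
incense_dish [0.4115 0.2081 0.1077] 0.69
incense_dish [0.6072 0.2176 0.0974] 0.62
felt_strip [0.4958 0.3029 0.0968] 0.82
charging_pad [0.6061 0.2186 0.0991] 0.68
receipts [0.5105 0.2135 0.0992] 0.94
```

View pics/t4.png

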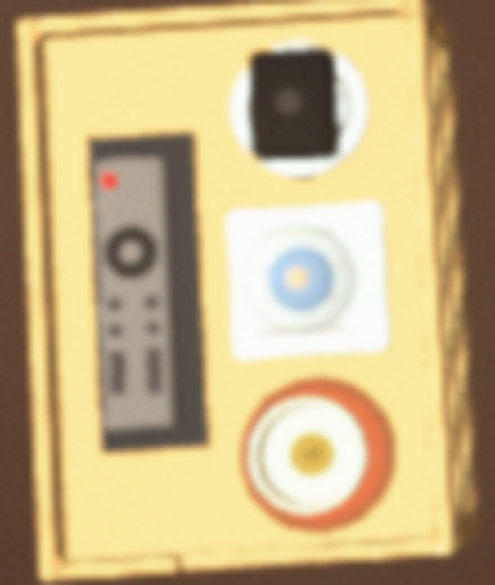

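Top view: the remote is flat on the felt, the case is on the pad, the glass is on the receipts and the dish is on the coaster. The apparent leftward offsets are mostly parallax.

```bash
python3 -c "
from cell import *
print(close_job())"
```

```text
the job is handed in; nothing more can be done
None
```

All four things are back in the tray in the order asked, and the job was handed in at about 34 s: the glass and dish were lowered to contact before release, the remote lies parallel but about 3.5 mm off the felt's centre line, the case sits within about 5 mm of the pad's middle, and I left the look-alikes alone.

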